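# Fit the access panel of a hatcher's fan box

## Task

Close up the small fan box: take the middle-length panel out of the wooden stand, tilt its lower edge into the channel at the foot of the box's open front, then straighten it upright and press its top home until both roller catches have snapped down in front of it. Let go of it, and leave the other two panels, the impeller and the screwdriver where they are.

Things in the scene. Friction and masses are not known exactly. Their poses are not given: they have to be found in the camera images.
- panel: the panel to fit: flat rectangular sandwich panel with sheet-aluminium faces, 160 mm wide, 130 mm high, 8 mm thick, about 0.2 kg, both faces alike; its neighbours are 110 and 195 mm wide. It starts upright in one of the three grooves of the wooden stand. Origin: centre of its lower edge; x across the thickness, y along the width, z up the panel
- panel_top (a point): middle of the panel's top edge, 130 mm above its origin
- fanbox: grey sheet-steel fan box, 180 mm wide, 175 mm deep, 179 mm high, fixed; the open front shows a black axial fan. Origin: on the bench below the middle of the fitted panel; x points into the box (the front faces -x), y along the front, z up. The fitted panel has its width along y and its thickness along x, its mid-plane within 3 mm of x = 0; a stop flange round the opening (x = +5 mm) backs it
- channel (a point): middle of the floor of the channel at the foot of the open front, 30 mm above the bench, box axes. The channel takes the panel's lower edge: floor 11.5 mm wide (x = -6.5 to +5 mm), 168 mm long between closed ends, upright rear wall. A panel set in it tilted and let go stays leaning out of the front by about 28 degrees, held between lip and rear wall
- lip (a point): middle of the upper inner edge of the channel's front lip, at x = -11.5 mm of the box, 18 mm above the channel floor; the lip flares outwards, 16 degrees from upright, so the panel goes in freely (3 mm of play) at a tilt of up to about 18 degrees and not at all at more than 28
- box_top (a point): middle of the lower front edge of the box's top, at x = -4 mm of the box, 165 mm above the bench. The top (14 mm thick) overhangs the panel's place, so the panel cannot be lowered in upright: it must enter tilted, its top leaning out of the front, and be straightened under it
- catch_left (a joint): lift in m of the left catch (y = +58 mm of the box), 0 at rest to 0.008: white nylon roller, 16 mm in diameter, 18 mm long, on a sprung slide at the front of the box's top, its bracket reaching x = -23 mm and 188 mm above the bench. Axis at x = -12 mm, 164.5 mm up: at rest it hangs 3.5 mm below the top edge of the fitted panel, just in front of it
- catch_right (a joint): the same for the right catch, at y = -58 mm of the box. The top of the panel, pushed inwards, lifts the rollers (3.6 N at rest, 7 N lifted clear) and they drop again in front of it; pushing the panel past both takes roughly 10 to 15 N at its upper part, then it meets the stop flange
- stand: plywood panel stand, 178 by 210 mm and 32 mm high, does not move; three grooves along its y, at x = -65, 0 and +65 mm, each 12 mm wide and 16 mm deep (groove floor 16 mm above the bench). Origin: on the bench under its middle.
- panel_short: bystander: like panel, but 110 mm wide and 120 mm high, in another groove; origin at the centre of its lower edge
- panel_long: bystander: like panel, but 195 mm wide and 90 mm high, in another groove; origin at the centre of its lower edge
- impeller: bystander: black plastic fan impeller, 110 mm across, 34 mm high, lying on the bench; origin under its middle
- screwdriver: bystander: screwdriver 200 mm long lying on the bench between stand and fan box; origin at its middle
Not all that is in view belongs to the job. Leave any blue, turquoise or yellow look-alike of the panel alone.

How it is judged:
On the way:
1. the panel's lower edge is in the channel while the panel leans out of the front (z of panel in the frame of channel between -0.003 and 0.008 m and x of panel in the frame of channel between -0.008 and 0.006 m and y of panel in the frame of channel between -0.008 and 0.008 m and x of panel_top in the frame of channel below -0.018 m), for 0.1 s.
At the end, for the whole second after the job is handed in: the panel stands at rest with its lower edge on the floor of the fan box's channel (within 3 mm), upright within 0.06 rad and square to the front within 0.08 rad, its top edge not more than 5 mm out of the seated position, and both catch rollers down again (lifted less than 2 mm) in front of it (z of panel in the frame of channel between -0.003 and 0.003 m and x of panel in the frame of channel between -0.006 and 0.004 m and y of panel in the frame of channel between -0.008 and 0.008 m and angle between panel's own z axis and vertical below 0.06 rad and angle between the x axis of panel and the x axis of fanbox, either way round below 0.08 rad and x of panel_top in the frame of channel above -0.005 m and value of joint each of catch_left, catch_right below 0.002 m and linear speed of panel below 0.02 m/s); the robot touches nothing.
It fails at once if another panel is shifted by more than 30 mm or taken out (distance of any of panel_short, panel_long from where it was at the start of the episode above 0.03 m).
It fails at once if the impeller or the screwdriver is pushed by more than 30 mm (distance of any of impeller, screwdriver from where it was at the start of the episode above 0.03 m).
It also fails if it takes over 53 s, if anything falls off the work surface, if the arm or the gripper's body presses on something with over 40 N, if the wrist force passes 120 N, or if a joint passes its speed limit or range.

## Robot

A 7-joint arm with a two-finger parallel gripper is mounted at the origin on the work surface. World frame = base frame: x ahead of the robot, y to its left, z up, the work surface at z = 0. Lengths are in m, angles in rad, forces in N, time in s.
With the tool pointing down it reaches from about 0.35 to 0.9 m from the base axis. Payload 8.1 kg.
Tool frame: the origin (TCP) lies between the finger pads; the fingertips stand 19 mm ahead of it and the grasp point (between the pads) is the TCP; y points along the fingers, x is the direction in which the jaws open and shut, and the axes are right-handed (so a half turn about y gives the same grasp; the last joint's range is limited). The gripper opens to 92 mm and grips with 3 to 60 N. Pads are 19 mm wide; open, the fingers measure 130 mm over their backs; the gripper's body (75 mm by 190 mm) begins 47 mm behind the grasp point.
Start: joints at [-1.33, 0.434, 0.025, 1.573, -0.012, 1.134, -0.075], TCP at [0.211, 0.588, 0.246] pointing down, gripper open.
Joint ranges: [-2.62, 2.62], [-0.44, 2.09], [-1.27, 1.32], [0.08, 2.57], [-1.32, 4.46], [0.12, 2], [-2.74, 2.74]. Speed limits (rad/s): [2.22, 2.22, 3.01, 3.01, 3.14, 3.14, 3.14].

## Interface

Orientations are given as a rotation vector (axis times angle).
In Python, from cell import arm gives the robot as it stands.
- The arm moves only by the tool move_arm, never from a script. Its argument "series" is a list of rows, each an object of numbers: "x", "y", "z": the shift along the tool's x, y, z in cm; "rx", "ry", "rz": the turn, a rotation vector about the tool's x, y, z in rad. In form: [{"x": .., "y": .., "z": .., "rx": .., "ry": .., "rz": ..}, ...]. A call has 1 to 12 rows; each row shifts and turns the pose as measured when the row begins, along the tool's axes as they then stand; what a row does not reach is not made up. A row lasts 1/8 s, in which the tool goes at most 62.5 mm and 10.7 degrees, less where a joint would pass 70% of its speed; a pose out of reach is approached as far as the arm can. A call is refused whole if a number of a shift passes 6.25 or a number of a turn 0.188, either way. A call with a gripper value outside its range is refused whole. "jaw" is the finger opening in cm, from 0 to 9.18, set as the call begins (left out, the last holds). The fingers move at their own pace and stop on an object; "newtons" is the grip in N (left out, the last holds). Time passes only in rows, so rows that do not move let the fingers close. It gives the time, the measured TCP pose, the force and the opening at its end, in the units of the state.
- arm.observe(): the state, without advancing time (a new reading comes with each control period).
- arm.get_image(name): name is "side" or "top"; returns the picture (400x640x3 uint8, blue, green, red); there is no depth.
- arm.camera_params(name): a dict with "K" (3x3 intrinsics, pixels), "k1" (the pictures are not rectified: a ray, as slopes to the right and down, at radius r is drawn at 1 + k1 r^2 times it, then the intrinsics apply), "R" (3x3) and "t" (3): a world point X has camera coordinates R X + t. Camera axes: x right, y down, z forward; pixel columns grow to the right and rows downward; lengths in m; the calibration is good to about 2 mm. A picture is of the moment at which its call begins. camera_params takes no time and is no camera call.
- arm.sign_off(): hands the job in, once; it reports no verdict.
The state is a dict: "clock": time; "joints": joint angles; "dq": joint speeds; "joint_efforts": joint torques, N m; "position": TCP position; "ee_rot": TCP orientation; "force": force on the tool from outside, world axes, zero at the start; "ft_torque": the same for the moment, N m; "width": opening from 0.0 (shut) to 1.0 (fully open).
Only numpy, scipy, OpenCV 4.12 (cv2) and the standard library are available. Lean on these libraries where they do the work, as an engineer would, in place of code of your own. Each camera call takes 0.05 s, during which the arm holds its last target.

## Working session

There is one attempt and no reset: what is moved stays moved. The work goes in short steps, Python scripts to look and compute and a tool call to move; the robot and the scene stay as the last step left them, time stands still between calls to the robot, and variables do not carry over. Pictures are saved under pics/ and viewed, and the job is handed in when it is done.

Besides the shell and the picture viewer there is one more tool, called after "Emit:" as name(argument=value, ...) on one line, values as JSON. move_arm: Moves the arm, as the interface text tells. Its arguments: {"type":"object","properties":{"series":{"type":"array","items":{"type":"object","properties":{"x":{"type":"number"},"y":{"type":"number"},"z":{"type":"number"},"rx":{"type":"number"},"ry":{"type":"number"},"rz":{"type":"number"}}}},"jaw":{"type":"number"},"newtons":{"type":"number"}},"required":["series"]}

```bash
mkdir -p pics; ls; python3 - <<'E'
from cell import arm
import cv2,json
s=arm.observe();print(s)
for n in("side","top"):
    cv2.imwrite(f"pics/{n}0.png",arm.get_image(n));print(n,arm.camera_params(n))
E
```

```text
pics
{'clock': 0.0, 'joints': array([-1.32961253,  0.43524787,  0.02497438,  1.57410862, -0.01157255,
        1.13398585, -0.07511001]), 'dq': array([ 0.00024401,  0.00021883,  0.00070715, -0.00074582,  0.00041484,
       -0.00158204, -0.0003439 ]), 'joint_efforts': array([-2.25366225e-04, -6.67864251e+01,  9.84799415e-01, -3.14445949e+01,
       -6.05717185e-02,  4.30730078e-02,  2.20879710e-04]), 'position': array([0.21055486, 0.58795062, 0.24492505]), 'ee_rot': array([-1.35356317, -0.95142737,  0.95342317]), 'force': array([ 0.3446393 , -0.6959492 ,  0.59774727]), 'ft_torque': array([-0.02867999, -0.01765808, -0.02387938]), 'width': 0.9994762150542902}
side {'K': array([[508.29684181,   0.        , 322.98568426],
       [  0.        , 508.29684181, 195.94538296],
       [  0.        ,   0.        ,   1.        ]]), 'k1': -0.13941895483903421, 'R': array([[ 0.89757536,  0.44081944,  0.00605735],
       [ 0.33936894, -0.68210614, -0.64773446],
       [-0.28140218,  0.58344617, -0.7618421 ]]), 't': array([-0.54207432,  0.04600058,  1.69480107])}
top {'K': array([[496.74268372,   0.        , 315.34291206],
       [  0.        , 496.74268372, 195.36196632],
       [  0.        ,   0.        ,   1.        ]]), 'k1': 0.022024421586692038, 'R': array([[ 0.02650817, -0.99935648, -0.02416503],
       [-0.99467559, -0.02396035, -0.10023161],
       [ 0.09958811,  0.02669332, -0.99467064]]), 't': array([0.21837047, 0.48635554, 1.30026939])}
```

View pics/side0.png

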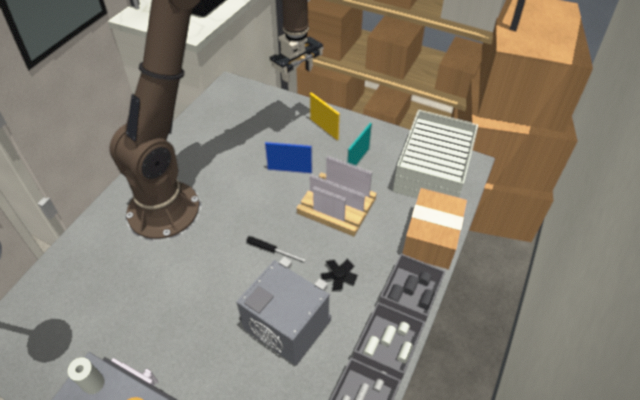

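View pics/top0.png

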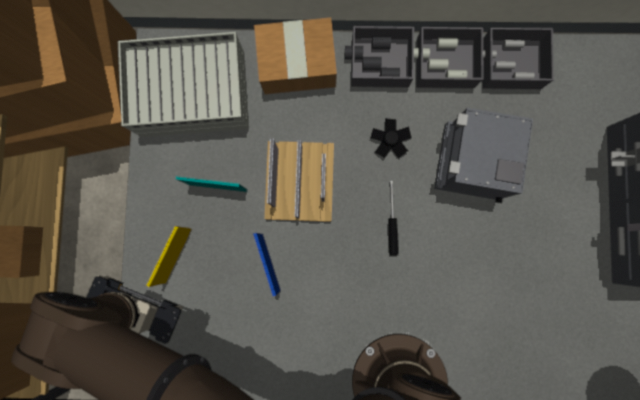

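```bash
cat > h.py <<'E'
import numpy as np,cv2
from scipy.spatial.transform import Rotation as Ro
from cell import arm
P={n:arm.camera_params(n) for n in("side","top")}
def proj(n,X):
    p=P[n];X=np.atleast_2d(X);c=X@p["R"].T+p["t"];s=c[:,:2]/c[:,2:]
    r2=(s**2).sum(1,keepdims=True);s=s*(1+p["k1"]*r2)
    return s*[p["K"][0,0],p["K"][1,1]]+p["K"][:2,2]
def ray(n,uv):
    p=P[n];d=(np.array(uv,float)-p["K"][:2,2])/[p["K"][0,0],p["K"][1,1]];s=d.copy()
    for _ in range(30): s=d/(1+p["k1"]*(s@s))
    return -p["R"].T@p["t"],p["R"].T@np.array([s[0],s[1],1])
def atz(n,uv,z):
    o,d=ray(n,uv);return o+d*(z-o[2])/d[2]
def tri(a,b):
    o1,d1=ray("side",a);o2,d2=ray("top",b)
    A=np.stack([d1,-d2],1);k=np.linalg.lstsq(A,o2-o1,rcond=None)[0]
    p=o1+d1*k[0];q=o2+d2*k[1];return (p+q)/2,np.linalg.norm(p-q)
def crop(src,out,x,y,w,h,f):
    im=cv2.imread(src)[y:y+h,x:x+w];cv2.imwrite(out,cv2.resize(im,None,fx=f,fy=f,interpolation=cv2.INTER_CUBIC))
E
python3 - <<'E'
from h import *
crop("pics/top0.png","pics/t_st.png",250,125,100,110,5)
crop("pics/top0.png","pics/t_bx.png",425,100,120,110,5)
crop("pics/side0.png","pics/s_st.png",285,140,110,100,6)
crop("pics/side0.png","pics/s_bx.png",225,230,120,130,5)
E
```

```text
(no output)
```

View pics/t_st.png

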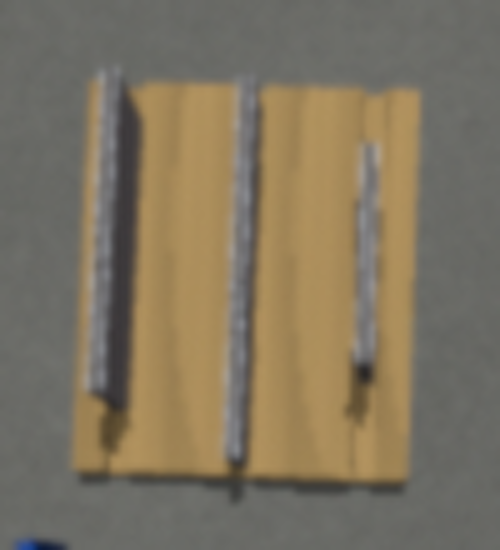

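View pics/t_bx.png

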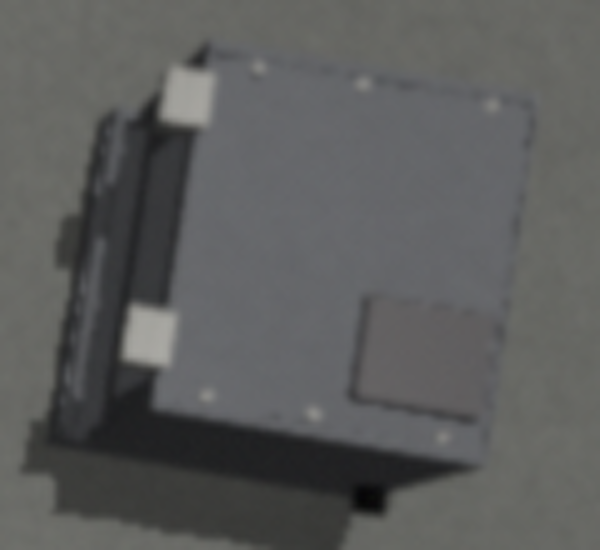

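View pics/s_st.png

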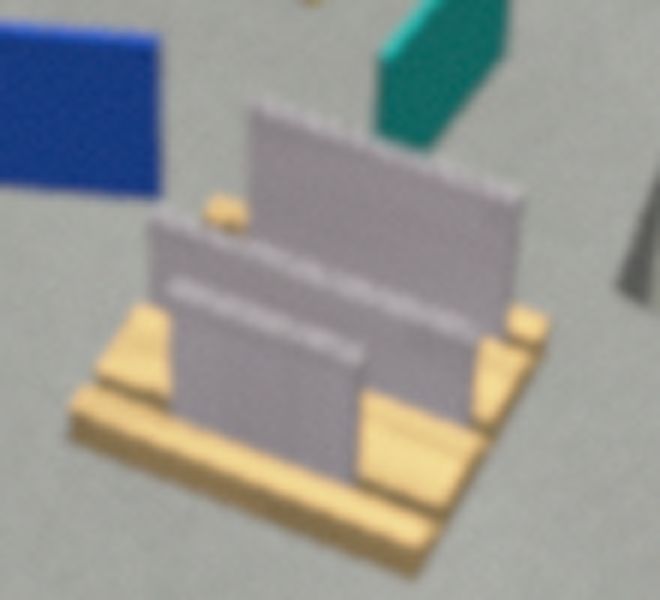

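View pics/s_bx.png

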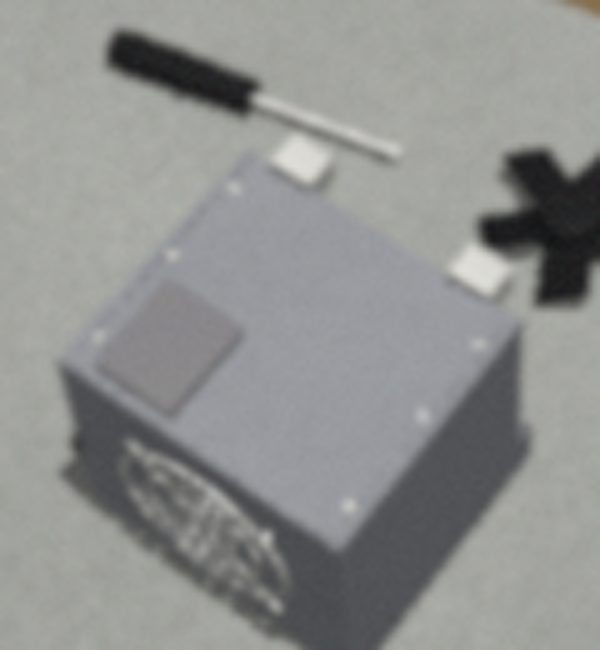

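```bash
python3 - <<'E'
from h import *
np.set_printoptions(precision=4,suppress=True)
T=[(250+u/5,125+v/5) for u,v in [(110,70),(95,390)]]
Sd=[(285+u/6,140+v/6) for u,v in [(522,192),(256,106)]]
for a,b in zip(T,Sd): print("panel",atz("top",a,.146),tri(b,a))
a,b=[atz("top",t,.146) for t in T];print(np.linalg.norm(a-b),np.degrees(np.arctan2(*(a-b)[1::-1])))
T=[(425+u/5,100+v/5) for u,v in [(208,45),(533,98),(480,467),(157,408)]]
S=[(225+u/5,230+v/5) for u,v in [(520,325),(340,548),(62,362),(250,152)]]
q=[]
for a,b in zip(T,S): print("box",atz("top",a,.179),tri(b,a));q.append(atz("top",a,.179))
for i in range(4):
    d=q[(i+1)%4]-q[i];print(np.linalg.norm(d),np.degrees(np.arctan2(d[1],d[0])))
for uv in [(92,82),(420,90),(407,485),(75,470)]: print("stand",atz("top",(250+uv[0]/5,125+uv[1]/5),.032))
for uv in [(162,72),(212,72),(208,127),(160,123),(130,303),(180,310),(172,366),(122,360)]: print("catch",atz("top",(425+uv[0]/5,100+uv[1]/5),.188))
o=arm.observe();R=Ro.from_rotvec(o["ee_rot"]).as_matrix();print(R)
E
```

```text
panel [0.6057 0.3379 0.146 ] (array([0.6071, 0.3388, 0.1486]), np.float64(0.004538274494889679))
panel [0.4474 0.3397 0.146 ] (array([0.4498, 0.3417, 0.1396]), np.float64(0.004466127068125065))
0.15833634313504222 -0.6361706672835694
box [ 0.6809 -0.1283  0.179 ] (array([ 0.6829, -0.1296,  0.1735]), np.float64(0.0011471709036833641))
box [ 0.6578 -0.2801  0.179 ] (array([ 0.6591, -0.2805,  0.1769]), np.float64(0.0016591922004149076))
box [ 0.4816 -0.2532  0.179 ] (array([ 0.4835, -0.2541,  0.1743]), np.float64(0.003279985506352488))
box [ 0.506  -0.1042  0.179 ] (array([ 0.5078, -0.103 ,  0.179 ]), np.float64(0.0043920831483121705))
0.15355097135968093 -98.63434490319878
0.178227874118793 171.31183810942107
0.15099149010990803 80.72619465492696
0.17655899393313537 -7.855008652473932
stand [0.6233 0.3609 0.032 ]
stand [0.6228 0.1841 0.032 ]
stand [0.4104 0.1861 0.032 ]
stand [0.4139 0.3625 0.032 ]
catch [ 0.6649 -0.1043  0.188 ]
catch [ 0.6653 -0.1277  0.188 ]
catch [ 0.6388 -0.1258  0.188 ]
catch [ 0.6403 -0.1034  0.188 ]
catch [ 0.5541 -0.0894  0.188 ]
catch [ 0.5512 -0.1126  0.188 ]
catch [ 0.5247 -0.1089  0.188 ]
catch [ 0.527  -0.0857  0.188 ]
[[ 0.3371 -0.0003 -0.9415]
 [ 0.9415 -0.0014  0.3371]
 [-0.0014 -1.     -0.0002]]
```

Candidates (top view): grey panel at (271,171), grey at (298,180), grey at (323,177), and the blue (266,265), teal (211,184) and yellow (169,256) look-alikes. In the close crop, the left grey panel measures 158 mm long at z = 146. The middle one is the longest and lowest, and the right one is the shortest. I choose the left groove, with its centre at about (0.527, 0.339).

```bash
cat >> h.py <<'E'
def Rt(yaw,tilt=0):
    # tool x = +Y world turned by yaw, y down, tilt = turn about tool z
    R=np.array([[0,0,-1],[1,0,0],[0,-1,0]],float)
    return Ro.from_euler('z',yaw).as_matrix()@R@Ro.from_rotvec([0,0,tilt]).as_matrix()
def to(pos,R,msg=""):
    o=arm.observe();C=Ro.from_rotvec(o["ee_rot"]).as_matrix()
    rv=Ro.from_matrix(C.T@R).as_rotvec()
    print(msg,"shift cm cur frame",np.round(C.T@(np.array(pos)-o["position"])*100,2),"target frame",np.round(R.T@(np.array(pos)-o["position"])*100,2),"turn",np.round(rv,3))
def st():
    o=arm.observe();print("t",round(o["clock"],2),"pos",np.round(o["position"],4),"F",np.round(o["force"],1),"w",round(o["width"]*9.18,2),"q",np.round(o["joints"],2))
E
python3 - <<'E'
from h import *
to([.527,.339,.25],Rt(-.0096))
E
```

```text
shift cm cur frame [-12.78  -0.47 -38.18] target frame [-24.6   -0.5  -31.88] turn [-0.    -0.334 -0.001]
```

Emit:
move_arm(series=[{"ry": -0.167},{"ry": -0.167},{"x": -2.46,"z": -3.19},{"x": -2.46,"z": -3.19},{"x": -2.46,"z": -3.19},{"x": -2.46,"z": -3.19},{"x": -2.46,"z": -3.19},{"x": -2.46,"z": -3.19},{"x": -2.46,"z": -3.19},{"x": -2.46,"z": -3.19},{"x": -2.46,"z": -3.19},{"x": -2.46,"z": -3.19}], jaw=5, newtons=40)

```text
invalid input
```

```bash
python3 - <<'E'
from h import *
st();to([.527,.339,.25],Rt(-.0096))
E
```

```text
t 0.1 pos [0.2106 0.588  0.245 ] F [ 0.  -0.4 -0.1] w 9.21 q [-1.33  0.44  0.02  1.57 -0.01  1.13 -0.08]
 shift cm cur frame [-12.78  -0.47 -38.18] target frame [-24.6   -0.5  -31.88] turn [-0.    -0.334 -0.001]
```

Emit:
move_arm(series=[{"x": 0,"y": 0,"z": 0,"rx": 0,"ry": -0.167,"rz": 0},{"x": 0,"y": 0,"z": 0,"rx": 0,"ry": -0.167,"rz": 0}], jaw=5, newtons=40)

```text
clock: 0.35
position: [0.2102, 0.5875, 0.244]
ee_rot: [-1.212, -1.206, 1.211]
force: [0.1, 0.2, -0.2]
width: 0.829
```

Emit:
move_arm(series=[{"x": -2.46,"y": 0,"z": -3.19,"rx": 0,"ry": 0,"rz": 0},{"x": -2.46,"y": 0,"z": -3.19,"rx": 0,"ry": 0,"rz": 0},{"x": -2.46,"y": 0,"z": -3.19,"rx": 0,"ry": 0,"rz": 0},{"x": -2.46,"y": 0,"z": -3.19,"rx": 0,"ry": 0,"rz": 0},{"x": -2.46,"y": 0,"z": -3.19,"rx": 0,"ry": 0,"rz": 0},{"x": -2.46,"y": 0,"z": -3.19,"rx": 0,"ry": 0,"rz": 0},{"x": -2.46,"y": 0,"z": -3.19,"rx": 0,"ry": 0,"rz": 0},{"x": -2.46,"y": 0,"z": -3.19,"rx": 0,"ry": 0,"rz": 0},{"x": -2.46,"y": 0,"z": -3.19,"rx": 0,"ry": 0,"rz": 0},{"x": -2.46,"y": 0,"z": -3.19,"rx": 0,"ry": 0,"rz": 0}])

```text
clock: 1.6
position: [0.5348, 0.3363, 0.2397]
ee_rot: [-1.205, -1.207, 1.226]
force: [0.3, 0.4, 0.0]
width: 0.548
```

```bash
python3 - <<'E'
from h import *
st();to([.527,.339,.25],Rt(-.0096))
E
```

```text
t 1.6 pos [0.5348 0.3363 0.2397] F [0.3 0.4 0. ] w 5.03 q [-0.68  0.46  0.05  1.56 -0.02  1.14  0.96]
 shift cm cur frame [ 0.27 -1.02  0.78] target frame [ 0.27 -1.03  0.78] turn [-0.007  0.02  -0.008]
```

Correct the pose first, then check before descending.

Emit:
move_arm(series=[{"x": 0.27,"y": 0,"z": 0.78,"rx": -0.007,"ry": 0.02,"rz": -0.008},{"x": 0,"y": 0,"z": 0,"rx": 0,"ry": 0,"rz": 0}])

```text
clock: 1.85
position: [0.5292, 0.3354, 0.2387]
ee_rot: [-1.219, -1.196, 1.199]
force: [-0.9, -0.1, 0.4]
width: 0.546
```

```bash
python3 - <<'E'
from h import *
st();to([.527,.339,.136],Rt(-.0096))
cv2.imwrite("pics/s1.png",arm.get_image("side"));cv2.imwrite("pics/t1.png",arm.get_image("top"))
crop("pics/t1.png","pics/t1c.png",210,100,140,130,5)
crop("pics/s1.png","pics/s1c.png",265,80,140,130,5)
E
```

```text
t 1.85 pos [0.5292 0.3354 0.2387] F [-0.9 -0.1  0.4] w 5.01 q [-0.69  0.44  0.06  1.58 -0.03  1.12  0.93]
 shift cm cur frame [ 0.38 10.27  0.22] target frame [ 0.36 10.27  0.22] turn [-0.    -0.007 -0.002]
```

View pics/t1c.png

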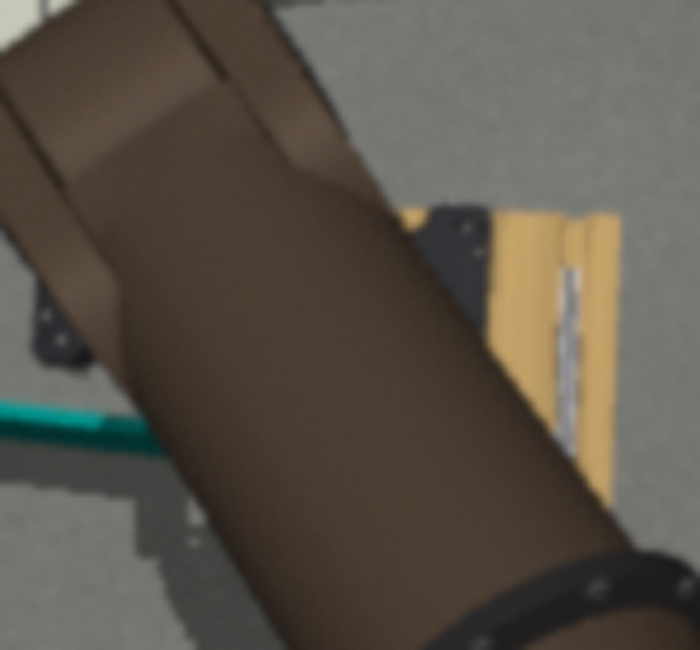

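View pics/s1c.png

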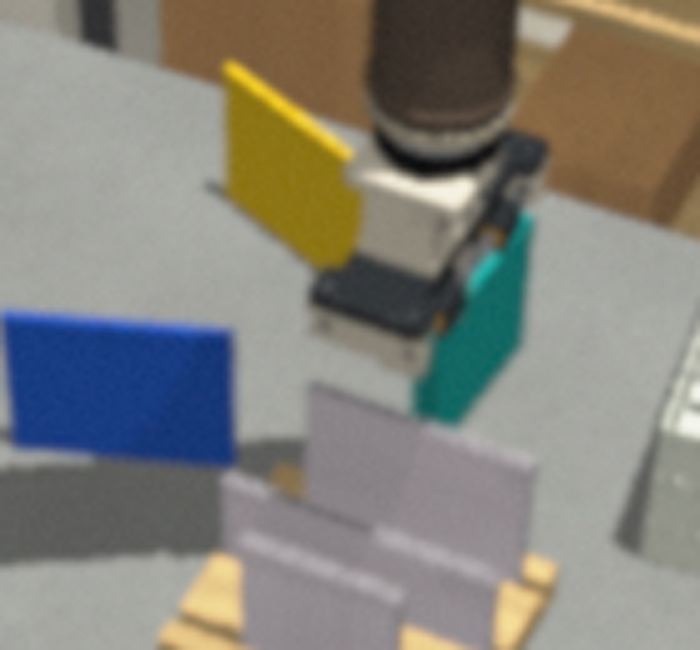

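The gripper is over the left (middle-length) panel and the teal look-alike is clear of it, so I descend.

Emit:
move_arm(series=[{"x": 0.38,"y": 2.0,"z": 0.22,"rx": 0,"ry": 0,"rz": 0},{"x": 0,"y": 2.0,"z": 0,"rx": 0,"ry": 0,"rz": 0},{"x": 0,"y": 2.0,"z": 0,"rx": 0,"ry": 0,"rz": 0},{"x": 0,"y": 1.5,"z": 0,"rx": 0,"ry": 0,"rz": 0},{"x": 0,"y": 0.3,"z": 0,"rx": 0,"ry": 0,"rz": 0},{"x": 0,"y": 0,"z": 0,"rx": 0,"ry": 0,"rz": 0}])

```text
clock: 2.7
position: [0.5254, 0.3434, 0.1598]
ee_rot: [-1.215, -1.204, 1.204]
force: [0.7, 0.3, -0.4]
width: 0.544
```

```bash
python3 - <<'E'
from h import *
st();to([.527,.339,.136],Rt(-.0096))
E
```

```text
t 2.7 pos [0.5254 0.3434 0.1598] F [ 0.7  0.3 -0.4] w 4.99 q [-0.7   0.52  0.05  1.67 -0.03  0.96  0.92]
 shift cm cur frame [-0.44  2.38 -0.16] target frame [-0.44  2.38 -0.17] turn [ 0.001  0.002 -0.001]
```

Emit:
move_arm(series=[{"x": -0.4,"y": 0,"z": -0.16,"rx": 0,"ry": 0,"rz": 0},{"x": 0,"y": 1.2,"z": 0,"rx": 0,"ry": 0,"rz": 0},{"x": 0,"y": 1.0,"z": 0,"rx": 0,"ry": 0,"rz": 0},{"x": 0,"y": 0,"z": 0,"rx": 0,"ry": 0,"rz": 0}])

```text
clock: 3.2
position: [0.5278, 0.3393, 0.1376]
ee_rot: [-1.215, -1.205, 1.202]
force: [-0.3, -0.4, -0.0]
width: 0.543
```

```bash
python3 - <<'E'
from h import *
st();to([.527,.339,.136],Rt(-.0096))
E
```

```text
t 3.2 pos [0.5278 0.3393 0.1376] F [-0.3 -0.4 -0. ] w 4.98 q [-0.69  0.54  0.04  1.69 -0.03  0.91  0.93]
 shift cm cur frame [-0.03  0.16  0.08] target frame [-0.03  0.16  0.08] turn [0.003 0.001 0.   ]
```

Emit:
move_arm(series=[{"x": 0,"y": 0.1,"z": 0,"rx": 0,"ry": 0,"rz": 0},{"x": 0,"y": 0,"z": 0,"rx": 0,"ry": 0,"rz": 0},{"x": 0,"y": 0,"z": 0,"rx": 0,"ry": 0,"rz": 0},{"x": 0,"y": 0,"z": 0,"rx": 0,"ry": 0,"rz": 0},{"x": 0,"y": 0,"z": 0,"rx": 0,"ry": 0,"rz": 0},{"x": 0,"y": 0,"z": 0,"rx": 0,"ry": 0,"rz": 0}], jaw=0, newtons=40)

```text
clock: 3.95
position: [0.5281, 0.3396, 0.137]
ee_rot: [-1.215, -1.206, 1.201]
force: [0.0, -0.4, -1.1]
width: 0.085
```

```bash
python3 - <<'E'
from h import *
st();to([.527,.339,.30],Rt(-.0096))
E
```

```text
t 3.95 pos [0.5281 0.3396 0.137 ] F [ 0.  -0.4 -1.1] w 0.78 q [-0.69  0.54  0.04  1.69 -0.03  0.91  0.93]
 shift cm cur frame [ -0.05 -16.3    0.05] target frame [ -0.06 -16.3    0.11] turn [0.004 0.002 0.001]
```

Gripped (7.8 mm). Lift it.

Emit:
move_arm(series=[{"x": 0,"y": -1.0,"z": 0,"rx": 0,"ry": 0,"rz": 0},{"x": 0,"y": -2.0,"z": 0,"rx": 0,"ry": 0,"rz": 0},{"x": 0,"y": -2.5,"z": 0,"rx": 0,"ry": 0,"rz": 0},{"x": 0,"y": -3,"z": 0,"rx": 0,"ry": 0,"rz": 0},{"x": 0,"y": -3,"z": 0,"rx": 0,"ry": 0,"rz": 0},{"x": 0,"y": -3,"z": 0,"rx": 0,"ry": 0,"rz": 0},{"x": 0,"y": -2,"z": 0,"rx": 0,"ry": 0,"rz": 0},{"x": 0,"y": 0,"z": 0,"rx": 0,"ry": 0,"rz": 0}])

```text
clock: 4.95
position: [0.5264, 0.3387, 0.3102]
ee_rot: [-1.215, -1.205, 1.202]
force: [-0.1, 0.3, -2.8]
width: 0.086
```

```bash
python3 - <<'E'
from h import *
st();to([.5935,0.03,.32],Rt(-.147))
E
```

```text
t 4.95 pos [0.5264 0.3387 0.3102] F [-0.1  0.3 -2.8] w 0.79 q [-0.7   0.39  0.06  1.48 -0.02  1.27  0.93]
 shift cm cur frame [-30.81  -0.96  -6.97] target frame [-29.55  -0.98 -11.16] turn [0.002 0.139 0.   ]
```

Emit:
move_arm(series=[{"x": 0,"y": -0.3,"z": 0,"rx": 0,"ry": 0.139,"rz": 0},{"x": -2.0,"y": -0.2,"z": -1.0,"rx": 0,"ry": 0,"rz": 0},{"x": -3.7,"y": -0.2,"z": -1.4,"rx": 0,"ry": 0,"rz": 0},{"x": -3.7,"y": -0.2,"z": -1.4,"rx": 0,"ry": 0,"rz": 0},{"x": -3.7,"y": 0,"z": -1.4,"rx": 0,"ry": 0,"rz": 0},{"x": -3.7,"y": 0,"z": -1.4,"rx": 0,"ry": 0,"rz": 0},{"x": -3.7,"y": 0,"z": -1.4,"rx": 0,"ry": 0,"rz": 0},{"x": -3.7,"y": 0,"z": -1.4,"rx": 0,"ry": 0,"rz": 0},{"x": -3.0,"y": 0,"z": -1.0,"rx": 0,"ry": 0,"rz": 0},{"x": 0,"y": 0,"z": 0,"rx": 0,"ry": 0,"rz": 0}])

```text
clock: 6.2
position: [0.5878, 0.0326, 0.3115]
ee_rot: [-1.274, -1.093, 1.117]
force: [-0.3, 0.3, -2.8]
width: 0.085
```

```bash
python3 - <<'E'
from h import *
st();to([.5935,0.03,.32],Rt(-.147))
E
```

```text
t 6.2 pos [0.5878 0.0326 0.3115] F [-0.3  0.3 -2.8] w 0.78 q [-0.29  0.33  0.2   1.57 -0.06  1.26  1.34]
 shift cm cur frame [-0.19 -0.85 -0.59] target frame [-0.17 -0.85 -0.6 ] turn [-0.008  0.006 -0.011]
```

```bash
python3 - <<'E'
from h import *
from scipy.optimize import least_squares as LS
np.set_printoptions(precision=4,suppress=True)
T=[(425+u/5,100+v/5) for u,v in [(208,45),(533,98),(480,467),(157,408)]]
S=[(225+u/5,230+v/5) for u,v in [(520,325),(340,548),(62,362),(250,152)]]
C=[(425+u/5,100+v/5) for u,v in [(162,72),(160,123),(130,303),(122,360)]]
# order: front-left(+y),back+y?,...
def W(p,B):
    c,s=np.cos(p[2]-np.pi/2),np.sin(p[2]-np.pi/2)
    B=np.array(B);return np.c_[p[0]+c*B[:,0]-s*B[:,1],p[1]+s*B[:,0]+c*B[:,1],B[:,2]]
def model(p,dxs=(0,0)):
    D=p[3];B=[(-.004,.09,.179),(D,.09,.179),(D,-.09,.179),(-.004,-.09,.179)]
    return W(p,B)
def res(p,use):
    r=[]
    if 't' in use: r.append(proj("top",model(p))-T)
    if 's' in use: r.append(proj("side",model(p))-S)
    if 'c' in use:
        h=p[4] ; w=.009
        r.append(proj("top",W(p,[(-.023,.058+h,.188),(-.023,.058-h,.188),(-.023,-.058+h,.188),(-.023,-.058-h,.188)]))-C)
    return np.concatenate(r).ravel()
for use in("t","s","ts","tc","tsc"):
    f=LS(res,[.5935,-.1195,-.147,.148,.012],args=(use,));print(use,f.x,"deg",np.degrees(f.x[2]),"\n",f.fun.round(1))
E
```

```text
t [ 0.5923 -0.1202 -0.1494  0.1483  0.012 ] deg -8.561071959816084 
 [ 0.5 -0.4  0.  -0.6  0.1  0.2 -0.6  0.8]
s [ 0.5966 -0.121  -0.1587  0.1487  0.012 ] deg -9.09509465469734 
 [ 0.7 -0.   0.4  0.7 -0.5 -0.9 -0.6  0.1]
ts [ 0.5942 -0.1204 -0.1534  0.1486  0.012 ] deg -8.787514353985836 
 [ 0.8 -1.2  0.3 -1.1  0.1 -0.4 -0.7  0.   0.  -0.7  0.1  0.  -1.1 -1.2
 -1.4 -0.3]
tc [ 0.5928 -0.119  -0.1494  0.1495  0.013 ] deg -8.560533284194866 
 [ 0.  -0.6  0.  -0.7  0.1  0.  -1.1  0.6  1.1 -0.6 -0.2 -0.2  0.1  1.
 -0.   0.4]
tsc [ 0.5937 -0.1193 -0.1496  0.1495  0.013 ] deg -8.571568893573032 
 [ 0.2 -1.   0.2 -1.1  0.2 -0.3 -1.   0.3  0.1 -1.2  0.1 -0.1 -1.2 -1.1
 -1.4 -0.6  1.2 -1.  -0.  -0.6  0.2  0.6  0.1  0. ]
```

```bash
cat >> h.py <<'E'
BO=np.array([.594,-.120,0]);BY=-.150
bx=np.array([np.sin(BY),-np.cos(BY),0]);by=np.array([np.cos(BY),np.sin(BY),0])
def box(x,y,z): return BO+bx*x+by*y+np.array([0,0,z])
def inbox(p): d=np.array(p)-BO; return np.round([d@bx*1e3,d@by*1e3,d[2]*1e3],1)
def ins(th,px,extra,L=.121):
    return box(px-(L+extra)*np.sin(th),0,.03+.004*np.sin(th)+(L+extra)*np.cos(th))
E
python3 - <<'E'
from h import *
print(bx,by,ins(.28,-.00075,0),ins(.28,-.00075,.08))
to(ins(.28,-.00075,.08),Rt(BY,.28));to(ins(.28,-.00075,.08)+[0,.08,0],Rt(BY,.28))
E
```

```text
[-0.14943813 -0.98877108  0.        ] [ 0.98877108 -0.14943813  0.        ] [ 0.59910915 -0.08619487  0.14739313] [ 0.60241299 -0.06433467  0.22427757]
 shift cm cur frame [-9.29  8.81 -2.88] target frame [-6.59 10.97 -2.89] turn [-0.007  0.01   0.269]
 shift cm cur frame [-1.37  8.73 -1.75] target frame [ 1.01  8.79 -1.7 ] turn [-0.007  0.01   0.269]
```

Emit:
move_arm(series=[{"x": 0,"y": 0,"z": -0.8,"rx": -0.004,"ry": 0.005,"rz": 0.135},{"x": 0,"y": 0,"z": -0.8,"rx": -0.004,"ry": 0.005,"rz": 0.135},{"x": 0.2,"y": 2.0,"z": 0,"rx": 0,"ry": 0,"rz": 0},{"x": 0.2,"y": 2.0,"z": 0,"rx": 0,"ry": 0,"rz": 0},{"x": 0.2,"y": 2.0,"z": 0,"rx": 0,"ry": 0,"rz": 0},{"x": 0,"y": 0,"z": 0,"rx": 0,"ry": 0,"rz": 0}])

```text
clock: 6.95
position: [0.5995, 0.0176, 0.2471]
ee_rot: [-1.46, -0.934, 1.322]
force: [0.2, 0.4, -1.5]
width: 0.087
```

```bash
python3 - <<'E'
from h import *
st();to(ins(.28,-.00075,.08),Rt(BY,.28));to(ins(.28,-.00075,.08)+[0,.08,0],Rt(BY,.28))
E
```

```text
t 6.95 pos [0.5995 0.0176 0.2471] F [ 0.2  0.4 -1.5] w 0.79 q [-0.43  0.45  0.23  1.6   0.18  1.22  1.14]
 shift cm cur frame [-7.08  4.49 -1.46] target frame [-7.11  4.42 -1.51] turn [-0.004  0.01  -0.011]
 shift cm cur frame [ 0.51  2.22 -0.33] target frame [ 0.49  2.23 -0.31] turn [-0.004  0.01  -0.011]
```

Emit:
move_arm(series=[{"x": -1.6,"y": 1.0,"z": -0.7,"rx": -0.004,"ry": 0.01,"rz": -0.011},{"x": -1.7,"y": 1.0,"z": -0.7,"rx": 0,"ry": 0,"rz": 0},{"x": -1.7,"y": 1.0,"z": 0,"rx": 0,"ry": 0,"rz": 0},{"x": -1.2,"y": 0.8,"z": 0,"rx": 0,"ry": 0,"rz": 0},{"x": 0,"y": 0,"z": 0,"rx": 0,"ry": 0,"rz": 0}])

```text
clock: 7.58
position: [0.6035, -0.0606, 0.2285]
ee_rot: [-1.463, -0.938, 1.301]
force: [0.2, -0.1, -1.6]
width: 0.089
```

```bash
python3 - <<'E'
from h import *
st();to(ins(.28,-.00075,.08),Rt(BY,.28))
cv2.imwrite("pics/s2.png",arm.get_image("side"));cv2.imwrite("pics/t2.png",arm.get_image("top"))
crop("pics/t2.png","pics/t2c.png",390,80,150,130,5)
crop("pics/s2.png","pics/s2c.png",225,180,150,130,5)
E
```

```text
t 7.58 pos [ 0.6035 -0.0606  0.2285] F [ 0.2 -0.1 -1.6] w 0.82 q [-0.32  0.45  0.25  1.65  0.18  1.13  1.25]
 shift cm cur frame [-0.25  0.51  0.05] target frame [-0.25  0.51  0.05] turn [ 0.002 -0.002  0.001]
```

View pics/t2c.png

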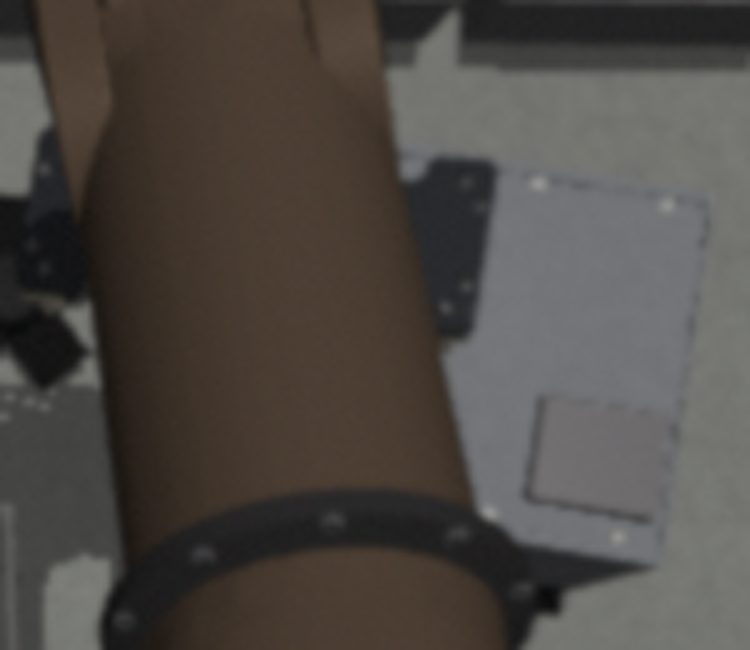

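View pics/s2c.png

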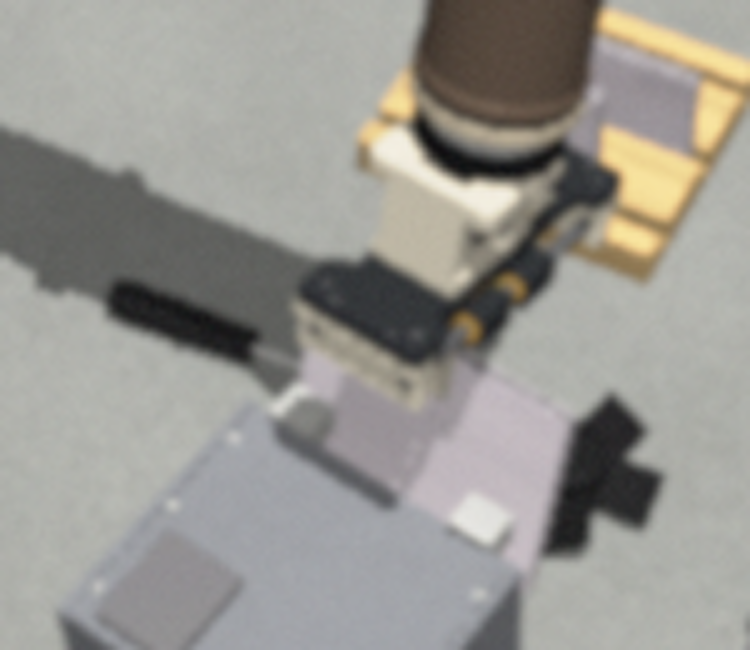

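```bash
python3 - <<'E'
from h import *
o=arm.observe();C=Ro.from_rotvec(o["ee_rot"]).as_matrix()
u=-C[:,1];w=-C[:,2];n=C[:,0]
print("w",w,"u",u, inbox(o["position"]))
im=cv2.imread("pics/s2.png");big=cv2.resize(im[180:310,225:375],None,fx=5,fy=5,interpolation=cv2.INTER_CUBIC)
def L(pts,col):
    p=proj("side",np.array(pts));q=((p-[225,180]+.5)*5).astype(int);cv2.polylines(big,[q.reshape(-1,1,2)],False,col,1)
c=o["position"]-.0015*w
for s in (-.004,.004):
    P4=[c+u*.009+w*.08+n*s,c+u*.009-w*.08+n*s,c-u*.121-w*.08+n*s,c-u*.121+w*.08+n*s]
    L(P4+P4[:1],(0,0,255))
print(proj("side",np.array(P4)))
L([box(-.004,.09,.179),box(-.004,-.09,.179),box(.149,-.09,.179),box(.149,.09,.179),box(-.004,.09,.179)],(0,255,0))
L([box(-.0115,.084,.048),box(-.0115,-.084,.048)],(255,255,0))
cv2.imwrite("pics/s2o.png",big)
E
```

```text
w [ 0.98886216 -0.14880286  0.00305644] u [0.03792767 0.27179802 0.96160664] [-62.3   0.8 228.7]
[[340.29667567 262.25763852]
 [289.88496031 233.13965165]
 [284.324851   267.94672893]
 [331.57192708 296.7598852 ]]
```

View pics/s2o.png

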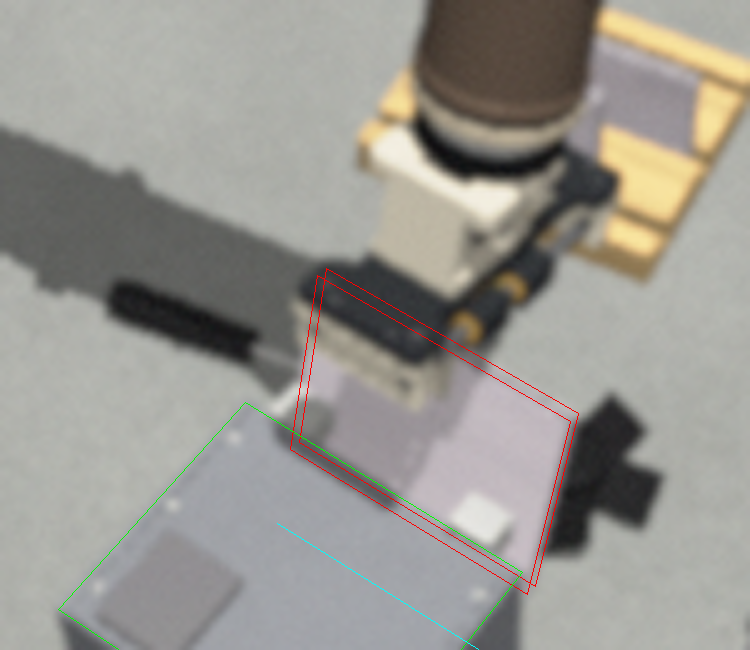

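Emit:
move_arm(series=[{"x": -0.25,"y": 0.5,"z": 0.05,"rx": 0,"ry": 0,"rz": 0},{"x": 0,"y": 1.5,"z": 0,"rx": 0,"ry": 0,"rz": 0},{"x": 0,"y": 1.5,"z": 0,"rx": 0,"ry": 0,"rz": 0},{"x": 0,"y": 1.5,"z": 0,"rx": 0,"ry": 0,"rz": 0},{"x": 0,"y": 0,"z": 0,"rx": 0,"ry": 0,"rz": 0}])

```text
clock: 8.3
position: [0.601, -0.073, 0.1769]
ee_rot: [-1.459, -0.943, 1.305]
force: [-0.6, 0.3, -3.0]
width: 0.083
```

```bash
python3 - <<'E'
from h import *
st();to(ins(.28,-.00075,.025),Rt(BY,.28));to(ins(.28,-.00075,0),Rt(BY,.28))
E
```

```text
t 8.3 pos [ 0.601  -0.073   0.1769] F [-0.6  0.3 -3. ] w 0.76 q [-0.3   0.5   0.25  1.71  0.18  1.01  1.25]
 shift cm cur frame [-0.47  0.7  -0.01] target frame [-0.46  0.7  -0.01] turn [0.002 0.004 0.003]
 shift cm cur frame [-0.47  3.2  -0.  ] target frame [-0.46  3.2  -0.01] turn [0.002 0.004 0.003]
```

Emit:
move_arm(series=[{"x": -0.46,"y": 0.3,"z": 0,"rx": 0.002,"ry": 0.004,"rz": 0.003},{"x": 0,"y": 0,"z": 0,"rx": 0,"ry": 0,"rz": 0},{"x": 0,"y": 0,"z": 0,"rx": 0,"ry": 0,"rz": 0}])

```text
clock: 8.68
position: [0.6008, -0.0785, 0.1758]
ee_rot: [-1.463, -0.937, 1.303]
force: [0.4, -0.5, -1.4]
width: 0.084
```

```bash
python3 - <<'E'
from h import *
st();to(ins(.28,-.00075,.0),Rt(BY,.28))
E
```

```text
t 8.68 pos [ 0.6008 -0.0785  0.1758] F [ 0.4 -0.5 -1.4] w 0.77 q [-0.29  0.5   0.25  1.71  0.18  1.01  1.25]
 shift cm cur frame [0.03 2.95 0.06] target frame [0.03 2.95 0.05] turn [ 0.002 -0.001 -0.   ]
```

Emit:
move_arm(series=[{"x": -0.05,"y": 0.7,"z": 0,"rx": 0,"ry": 0,"rz": 0},{"x": -0.05,"y": 0.7,"z": 0,"rx": 0,"ry": 0,"rz": 0},{"x": 0,"y": 0,"z": 0,"rx": 0,"ry": 0,"rz": 0}])

```text
clock: 9.05
position: [0.6002, -0.0834, 0.162]
ee_rot: [-1.463, -0.938, 1.303]
force: [-0.5, -0.3, -2.7]
width: 0.084
```

```bash
python3 - <<'E'
from h import *
st();to(ins(.28,-.00075,.0),Rt(BY,.28))
E
```

```text
t 9.05 pos [ 0.6002 -0.0834  0.162 ] F [-0.5 -0.3 -2.7] w 0.78 q [-0.28  0.51  0.25  1.73  0.18  0.98  1.26]
 shift cm cur frame [0.13 1.49 0.07] target frame [0.13 1.49 0.07] turn [ 0.002 -0.001  0.   ]
```

No contact so far. The lower edge is inside the lip height; continuing.

Emit:
move_arm(series=[{"x": 0.1,"y": 0.4,"z": 0.05,"rx": 0,"ry": 0,"rz": 0},{"x": 0,"y": 0.4,"z": 0,"rx": 0,"ry": 0,"rz": 0},{"x": 0,"y": 0,"z": 0,"rx": 0,"ry": 0,"rz": 0}])

```text
clock: 9.43
position: [0.5995, -0.0846, 0.1534]
ee_rot: [-1.463, -0.938, 1.303]
force: [0.9, -0.7, -2.0]
width: 0.083
```

```bash
python3 - <<'E'
from h import *
st();to(ins(.28,-.00075,.0),Rt(BY,.28))
E
```

```text
t 9.43 pos [ 0.5995 -0.0846  0.1534] F [ 0.9 -0.7 -2. ] w 0.76 q [-0.28  0.52  0.25  1.74  0.18  0.96  1.25]
 shift cm cur frame [0.01 0.62 0.01] target frame [0.01 0.62 0.01] turn [ 0.002 -0.001  0.   ]
```

Emit:
move_arm(series=[{"x": 0,"y": 0.3,"z": 0,"rx": 0,"ry": 0,"rz": 0},{"x": 0,"y": 0.3,"z": 0,"rx": 0,"ry": 0,"rz": 0},{"x": 0,"y": 0,"z": 0,"rx": 0,"ry": 0,"rz": 0}])

```text
clock: 9.8
position: [0.5995, -0.0862, 0.1475]
ee_rot: [-1.463, -0.939, 1.303]
force: [0.7, 0.9, -2.5]
width: 0.084
```

```bash
python3 - <<'E'
from h import *
st();to(ins(.28,-.00075,.0),Rt(BY,.28))
E
```

```text
t 9.8 pos [ 0.5995 -0.0862  0.1475] F [ 0.7  0.9 -2.5] w 0.78 q [-0.28  0.53  0.25  1.75  0.18  0.94  1.25]
 shift cm cur frame [-0.    0.01  0.04] target frame [-0.    0.01  0.04] turn [ 0.003 -0.001  0.   ]
```

Emit:
move_arm(series=[{"x": 0,"y": 0.15,"z": 0,"rx": 0,"ry": 0,"rz": 0},{"x": 0,"y": 0.1,"z": 0,"rx": 0,"ry": 0,"rz": 0},{"x": 0,"y": 0,"z": 0,"rx": 0,"ry": 0,"rz": 0}])

```text
clock: 10.18
position: [0.5998, -0.0862, 0.1476]
ee_rot: [-1.464, -0.94, 1.302]
force: [0.7, -0.3, -1.8]
width: 0.083
```

```bash
python3 - <<'E'
from h import *
st();to(ins(.28,-.00075,.0),Rt(BY,.28))
cv2.imwrite("pics/s3.png",arm.get_image("side"))
crop("pics/s3.png","pics/s3c.png",225,200,150,130,5)
E
```

```text
t 10.18 pos [ 0.5998 -0.0862  0.1476] F [ 0.7 -0.3 -1.8] w 0.77 q [-0.28  0.53  0.25  1.75  0.18  0.94  1.25]
 shift cm cur frame [-0.    0.02  0.06] target frame [-0.    0.02  0.06] turn [ 0.004 -0.001  0.001]
```

View pics/s3c.png

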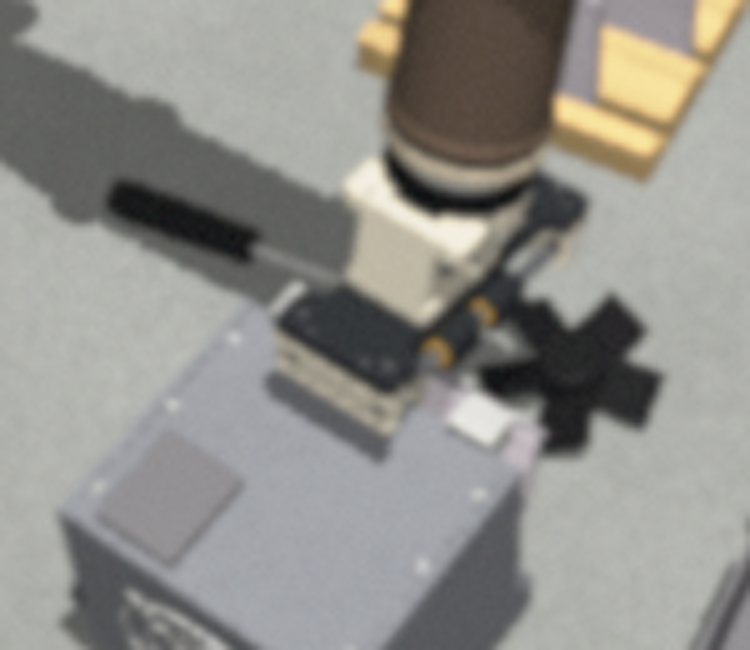

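Emit:
move_arm(series=[{"x": 0,"y": 0,"z": 0,"rx": 0,"ry": 0,"rz": 0},{"x": 0,"y": 0,"z": 0,"rx": 0,"ry": 0,"rz": 0},{"x": 0,"y": 0,"z": 0,"rx": 0,"ry": 0,"rz": 0},{"x": 0,"y": 0,"z": 0,"rx": 0,"ry": 0,"rz": 0}], jaw=2.2)

```text
clock: 10.72
position: [0.6002, -0.0863, 0.1475]
ee_rot: [-1.464, -0.941, 1.301]
force: [-0.1, 0.4, 0.0]
width: 0.243
```

Emit:
move_arm(series=[{"x": 0,"y": -1.0,"z": 0,"rx": 0,"ry": 0,"rz": 0},{"x": 0,"y": -1.5,"z": 0,"rx": 0,"ry": 0,"rz": 0},{"x": 0,"y": -2,"z": 0,"rx": 0,"ry": 0,"rz": 0},{"x": 0,"y": -3,"z": 0,"rx": 0,"ry": 0,"rz": 0},{"x": 0,"y": -3,"z": 0,"rx": 0,"ry": 0,"rz": 0}])

```text
clock: 11.35
position: [0.6036, -0.0566, 0.2536]
ee_rot: [-1.464, -0.939, 1.302]
force: [-0.5, 0.0, -0.1]
width: 0.24
```

```bash
python3 - <<'E'
from h import *
st()
cv2.imwrite("pics/s4.png",arm.get_image("side"))
crop("pics/s4.png","pics/s4c.png",225,200,150,130,5)
E
```

```text
t 11.35 pos [ 0.6036 -0.0566  0.2536] F [-0.5  0.  -0.1] w 2.21 q [-0.33  0.43  0.26  1.61  0.18  1.18  1.25]
```

View pics/s4c.png

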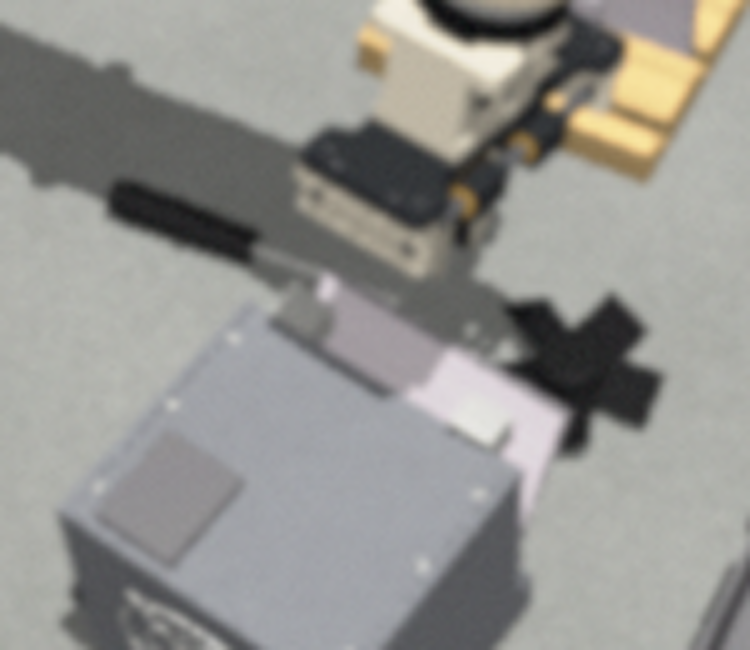

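```bash
cat >> h.py <<'E'
TH=.52
def push(x,y=0,z=.135,th=TH):
    s,c=np.sin(th),np.cos(th)
    return box(x-.019*(s+c),y,z+.019*c-.019*s)
def corner():
    o=arm.observe();C=Ro.from_rotvec(o["ee_rot"]).as_matrix()
    return inbox(o["position"]+.019*C[:,1]-.019*C[:,0])
E
python3 - <<'E'
from h import *
for a in (26,28,30):
    r=np.radians(a);print(a,[proj("side",box(-.130*np.sin(r)+d*np.cos(r),.08,.03+.004*np.sin(r)+.13*np.cos(r)+d*np.sin(r))).round(1) for d in(-.004,.004)])
to(push(-.09,0,.135),Rt(BY,TH));print(inbox(arm.observe()["position"]))
to(push(-.09,0,.25),Rt(BY,TH))
E
```

```text
26 [array([[337.7, 282.8]]), array([[336.3, 284.1]])]
28 [array([[338.6, 282.2]]), array([[337.1, 283.3]])]
30 [array([[339.3, 281.5]]), array([[337.9, 282.6]])]
 shift cm cur frame [7.99 9.74 0.28] target frame [10.09  7.54  0.18] turn [ 0.009 -0.003  0.243]
[-65.8   1.8 257.7]
 shift cm cur frame [ 4.84 -1.32  0.18] target frame [ 4.38 -2.44  0.18] turn [ 0.009 -0.003  0.243]
```

Emit:
move_arm(series=[{"x": 2.4,"y": -0.6,"z": 0.1,"rx": 0,"ry": 0,"rz": 0},{"x": 2.4,"y": -0.6,"z": 0.1,"rx": 0,"ry": 0,"rz": 0},{"x": 0,"y": 0,"z": 0,"rx": 0.004,"ry": 0,"rz": 0.122},{"x": 0,"y": 0,"z": 0,"rx": 0.004,"ry": 0,"rz": 0.122},{"x": 1.1,"y": 2.0,"z": 0,"rx": 0,"ry": 0,"rz": 0},{"x": 1.1,"y": 2.0,"z": 0,"rx": 0,"ry": 0,"rz": 0},{"x": 0,"y": 0,"z": 0,"rx": 0,"ry": 0,"rz": 0}], jaw=0, newtons=40)

```text
clock: 12.28
position: [0.6112, 0.0081, 0.2071]
ee_rot: [-1.614, -0.781, 1.487]
force: [1.0, -0.2, -0.1]
width: 0.005
```

```bash
python3 - <<'E'
from h import *
st();print(corner());to(push(-.09,0,.135),Rt(BY,TH))
E
```

```text
t 12.28 pos [0.6112 0.0081 0.2071] F [ 1.  -0.2 -0.1] w 0.05 q [-0.54  0.58  0.28  1.59  0.34  1.24  0.99]
[-103.2   -2.   200.3]
 shift cm cur frame [ 2.13  6.29 -0.2 ] target frame [ 2.08  6.31 -0.22] turn [ 0.004  0.007 -0.007]
```

Emit:
move_arm(series=[{"x": 0.6,"y": 2.0,"z": -0.2,"rx": 0.004,"ry": 0.007,"rz": -0.007},{"x": 0.7,"y": 2.0,"z": 0,"rx": 0,"ry": 0,"rz": 0},{"x": 0.6,"y": 1.7,"z": 0,"rx": 0,"ry": 0,"rz": 0},{"x": 0,"y": 0,"z": 0,"rx": 0,"ry": 0,"rz": 0}])

```text
clock: 12.78
position: [0.6127, -0.0006, 0.1484]
ee_rot: [-1.612, -0.783, 1.476]
force: [0.0, -1.1, 0.4]
width: 0.004
```

```bash
python3 - <<'E'
from h import *
st();print(corner());to(push(-.09,0,.132),Rt(BY,TH));to(push(-.03,0,.132),Rt(BY,TH))
E
```

```text
t 12.78 pos [ 6.127e-01 -6.000e-04  1.484e-01] F [ 0.  -1.1  0.4] w 0.03 q [-0.52  0.64  0.28  1.65  0.34  1.12  0.96]
[-94.9   0.7 141.3]
 shift cm cur frame [0.04 1.05 0.07] target frame [0.04 1.05 0.06] turn [0.003 0.001 0.001]
 shift cm cur frame [-5.17  4.03  0.08] target frame [-5.17  4.04  0.06] turn [0.003 0.001 0.001]
```

Emit:
move_arm(series=[{"x": 0,"y": 1.0,"z": 0,"rx": 0,"ry": 0,"rz": 0},{"x": -0.87,"y": 0.5,"z": 0,"rx": 0,"ry": 0,"rz": 0},{"x": -0.87,"y": 0.5,"z": 0,"rx": 0,"ry": 0,"rz": 0},{"x": -0.87,"y": 0.5,"z": 0,"rx": 0,"ry": 0,"rz": 0},{"x": -0.87,"y": 0.5,"z": 0,"rx": 0,"ry": 0,"rz": 0},{"x": 0,"y": 0,"z": 0,"rx": 0,"ry": 0,"rz": 0}])

```text
clock: 13.52
position: [0.6067, -0.0491, 0.1417]
ee_rot: [-1.615, -0.784, 1.472]
force: [-0.3, -0.1, 0.2]
width: 0.003
```

```bash
python3 - <<'E'
from h import *
st();print(corner());to(push(-.03,0,.132),Rt(BY,TH))
cv2.imwrite("pics/s5.png",arm.get_image("side"))
crop("pics/s5.png","pics/s5c.png",225,200,150,130,5)
E
```

```text
t 13.53 pos [ 0.6067 -0.0491  0.1417] F [-0.3 -0.1  0.2] w 0.03 q [-0.47  0.62  0.29  1.7   0.36  1.06  0.99]
[-46.1   2.  134.6]
 shift cm cur frame [-1.27  1.02  0.2 ] target frame [-1.26  1.03  0.2 ] turn [ 0.006 -0.002  0.002]
```

View pics/s5c.png

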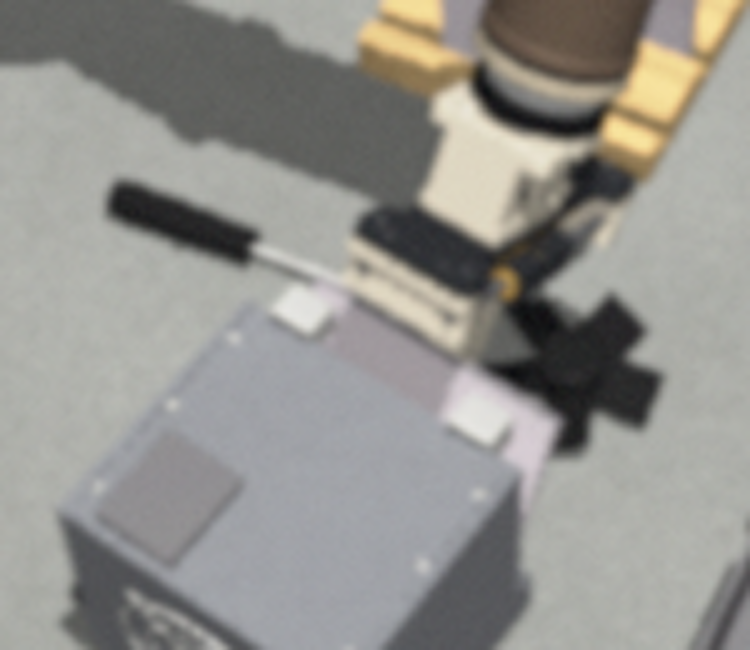

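The finger is straightening the panel. Continuing inward.

Emit:
move_arm(series=[{"x": -0.87,"y": 0.45,"z": 0.1,"rx": 0,"ry": 0,"rz": 0},{"x": -0.87,"y": 0.45,"z": 0.1,"rx": 0,"ry": 0,"rz": 0},{"x": 0,"y": 0,"z": 0,"rx": 0,"ry": 0,"rz": 0}])

```text
clock: 13.95
position: [0.6018, -0.0681, 0.1423]
ee_rot: [-1.614, -0.786, 1.473]
force: [-0.8, 0.6, 0.3]
width: 0.007
```

```bash
python3 - <<'E'
from h import *
st();print(corner());to(push(-.003,0,.136),Rt(BY,TH))
E
```

```text
t 13.95 pos [ 0.6018 -0.0681  0.1423] F [-0.8  0.6  0.3] w 0.06 q [-0.45  0.61  0.3   1.72  0.37  1.03  1.01]
[-2.660e+01  1.000e-01  1.352e+02]
 shift cm cur frame [-2.08  1.1   0.01] target frame [-2.08  1.11 -0.  ] turn [ 0.006 -0.     0.002]
```

Emit:
move_arm(series=[{"x": -0.87,"y": 0.45,"z": 0,"rx": 0,"ry": 0,"rz": 0},{"x": -0.87,"y": 0.45,"z": 0,"rx": 0,"ry": 0,"rz": 0}])

```text
clock: 14.2
position: [0.5996, -0.0856, 0.1429]
ee_rot: [-1.613, -0.791, 1.473]
force: [-0.8, 3.6, 1.2]
width: 0.001
```

```bash
python3 - <<'E'
from h import *
st();print(corner());to(push(-.003,0,.136),Rt(BY,TH))
E
```

```text
t 14.2 pos [ 0.5996 -0.0856  0.1429] F [-0.8  3.6  1.2] w 0.01 q [-0.42  0.6   0.3   1.74  0.38  1.01  1.03]
[ -9.    0.6 135.7]
 shift cm cur frame [-0.53  0.28  0.05] target frame [-0.53  0.28  0.04] turn [0.008 0.002 0.005]
```

Emit:
move_arm(series=[{"x": -0.87,"y": 0.45,"z": 0,"rx": 0,"ry": 0,"rz": 0},{"x": -0.87,"y": 0.45,"z": 0,"rx": 0,"ry": 0,"rz": 0}])

```text
clock: 14.45
position: [0.5978, -0.0999, 0.1433]
ee_rot: [-1.608, -0.801, 1.469]
force: [-8.6, 45.0, 24.0]
width: 0.004
```

```bash
python3 - <<'E'
from h import *
st();print(corner());to(push(-.003,0,.136),Rt(BY,TH))
cv2.imwrite("pics/s6.png",arm.get_image("side"))
crop("pics/s6.png","pics/s6c.png",225,200,150,130,5)
E
```

```text
t 14.45 pos [ 0.5978 -0.0999  0.1433] F [-8.6 45.  24. ] w 0.03 q [-0.4   0.59  0.3   1.75  0.39  1.    1.05]
[  5.4   1.1 135.9]
 shift cm cur frame [ 0.76 -0.39  0.07] target frame [ 0.75 -0.4   0.08] turn [0.011 0.005 0.013]
```

View pics/s6c.png

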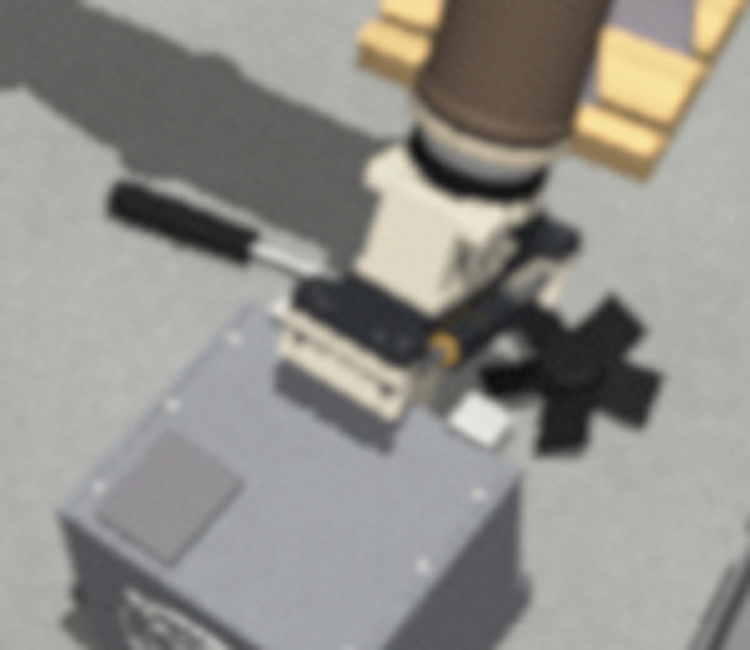

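The force rose to about 50 N at the stop, and the panel's corner no longer shows past the box. Backing off to check.

Emit:
move_arm(series=[{"x": 1.0,"y": -0.5,"z": 0,"rx": 0,"ry": 0,"rz": 0},{"x": 2.0,"y": -1.0,"z": 0,"rx": 0,"ry": 0,"rz": 0},{"x": 4.0,"y": -2.0,"z": 0,"rx": 0,"ry": 0,"rz": 0},{"x": 4.0,"y": -2.5,"z": 0,"rx": 0,"ry": 0,"rz": 0},{"x": 2.0,"y": -5.0,"z": 0,"rx": 0,"ry": 0,"rz": 0},{"x": 4.5,"y": -4.0,"z": 0,"rx": 0,"ry": 0,"rz": 0},{"x": 4.5,"y": -4.0,"z": 0,"rx": 0,"ry": 0,"rz": 0},{"x": 4.5,"y": -4.0,"z": 0,"rx": 0,"ry": 0,"rz": 0},{"x": 0,"y": 0,"z": 0,"rx": 0,"ry": 0,"rz": 0}])

```text
clock: 15.62
position: [0.6453, 0.2531, 0.215]
ee_rot: [-1.609, -0.794, 1.473]
force: [0.2, 0.2, -0.3]
width: 0.008
```

```bash
python3 - <<'E'
from h import *
st()
cv2.imwrite("pics/s7.png",arm.get_image("side"));cv2.imwrite("pics/t7.png",arm.get_image("top"))
a=cv2.imread("pics/t7.png")[100:210,425:545];b=cv2.imread("pics/t0.png") if 0 else cv2.imread("pics/top0.png")[100:210,425:545]
cv2.imwrite("pics/t7c.png",cv2.resize(a,None,fx=5,fy=5,interpolation=cv2.INTER_CUBIC))
crop("pics/s7.png","pics/s7c.png",225,200,150,130,5)
E
```

```text
t 15.62 pos [0.6453 0.2531 0.215 ] F [ 0.2  0.2 -0.3] w 0.07 q [-0.75  0.78  0.24  1.17  0.22  1.54  0.83]
```

View pics/t7c.png

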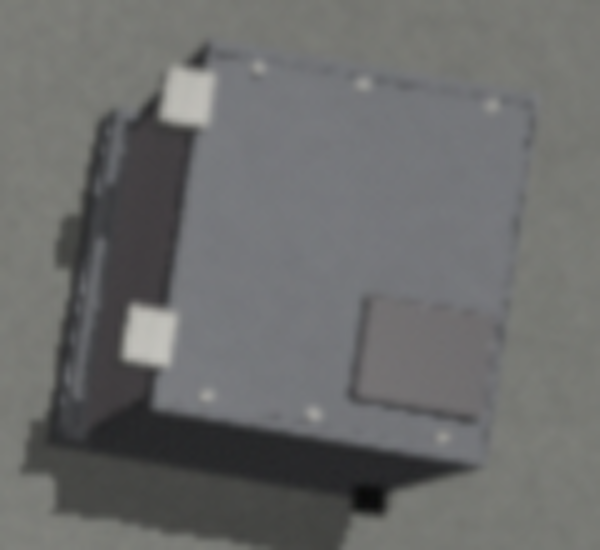

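View pics/s7c.png

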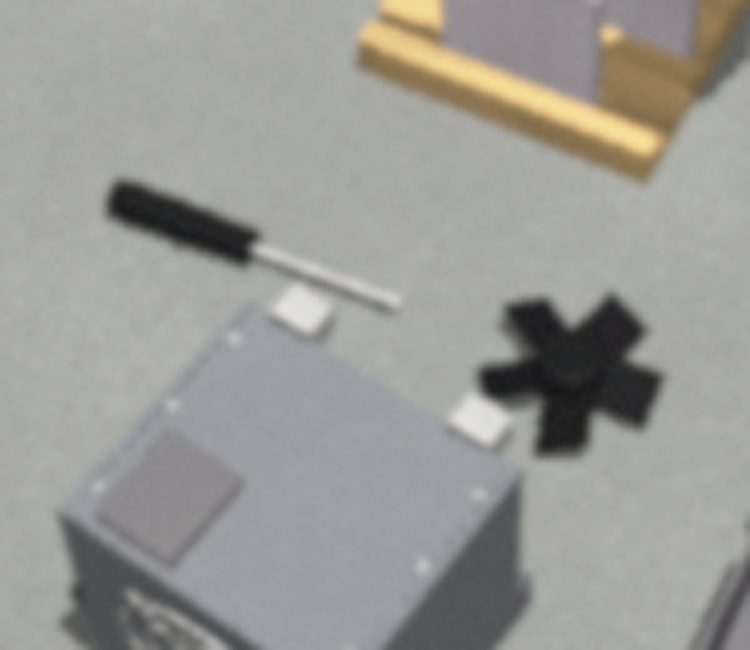

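View pics/t7.png

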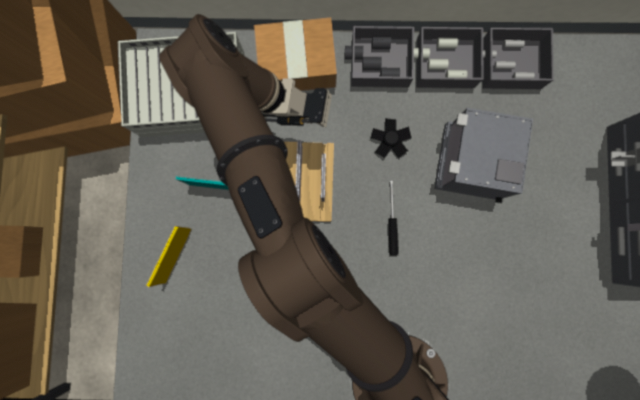

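```bash
python3 - <<'E'
from h import *
a=cv2.imread("pics/top0.png").astype(int);b=cv2.imread("pics/t7.png").astype(int)
c=cv2.imread("pics/side0.png").astype(int);d=cv2.imread("pics/s7.png").astype(int)
def lab(n,p): return proj(n,p)[0].round(1)
# overlay expected seated panel top-front edge vs leaning cases
big=cv2.resize(cv2.imread("pics/t7.png")[100:190,430:480],None,fx=6,fy=6,interpolation=cv2.INTER_CUBIC)
bi=cv2.resize(cv2.imread("pics/top0.png")[100:190,430:480],None,fx=6,fy=6,interpolation=cv2.INTER_CUBIC)
cv2.imwrite("pics/cmp.png",np.clip(np.hstack([bi,big])*1.8,0,255).astype(np.uint8))
for n,x,y in(("L",465,119),("R",454,167)):
    print(n,np.abs(a-b)[y-7:y+8,x-7:x+8].mean(2).round().astype(int).max(0))
for n,x,y in(("R",285,262),("L",321,284)):
    print(n,np.abs(c-d)[y-6:y+7,x-8:x+9].mean(2).max(0).round())
for X in(-.002,-.006,-.015): print([lab("top",box(X,s,.16)) for s in(.08,0,-.08)])
E
```

```text
L [23 25 25 25 25 25 25 26 24 23 19 18 17 18 18]
R [24 23 24 23 26 25 26 26 25 26 26 25 24 22 18]
R [6. 7. 6. 7. 7. 6. 8. 6. 7. 6. 6. 6. 6. 6. 6. 7. 7.]
L [7. 8. 7. 7. 6. 7. 7. 6. 8. 6. 7. 6. 6. 6. 6. 6. 5.]
[array([465.1, 114.2]), array([460.1, 146.3]), array([455.1, 178.8])]
[array([463.4, 113.9]), array([458.5, 146. ]), array([453.5, 178.5])]
[array([459.7, 113.3]), array([454.7, 145.4]), array([449.7, 177.9])]
```

View pics/cmp.png

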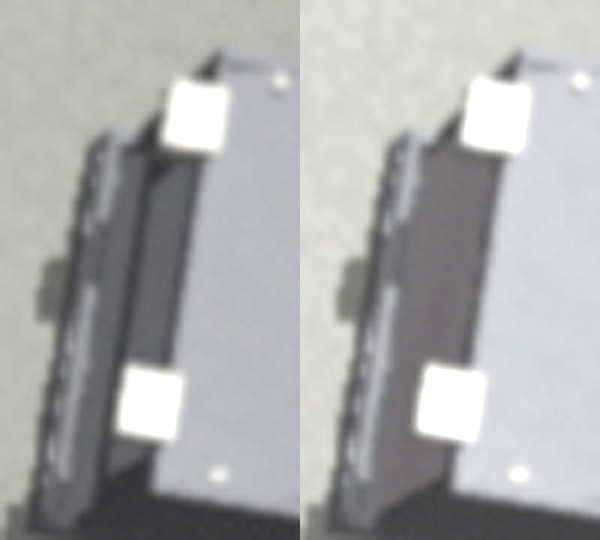

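```bash
python3 - <<'E'
from h import *
st();print(arm.sign_off())
E
```

```text
t 15.72 pos [0.6457 0.2469 0.2152] F [ 0.5 -0.3 -0.1] w 0.07 q [-0.75  0.78  0.24  1.18  0.23  1.54  0.83]
the job is handed in; nothing more can be done
None
```

I fitted the middle-length panel (left groove in the top view, measured 158 mm) to the fan box and handed the job in at about 15.7 s. sign_off gave no verdict.

**What I did:** I set the panel's lower edge in the channel at a tilt of about 16° and let go; in the picture its corner matched the 28° rest lean. I then pushed it upright with the closed fingertips until it met the stop flange at about 45 N horizontally, about 50 N in total, and backed the arm away.

**Last checks:**
- **Panel:** in the last pictures it fills the opening evenly, with no top edge showing in front of the box top on either side.
- **Catches:** in the side view both catch housings look the same as at the start. The rollers themselves are hidden, so I infer that they snapped down rather than having seen it.
- **Impeller and screwdriver:** neither appears to have moved.
- **Other two panels:** they are still in the stand, though the arm partly hides the long one in the top view.
- **Arm:** it was clear of everything, with the force reading near zero.

**One disagreement:** at the stop, my computed fingertip edge was about 8 mm deeper than expected. I put this down to the fingertip being thinner than I assumed and to calibration error.

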